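Press the proud funnel home on a wooden toy boat

ROBOT

A 7-joint arm with a two-finger parallel gripper is mounted at the origin on the work surface. World frame = base frame: x ahead of the robot, y to its left, z up, the work surface at z = 0. Lengths are in m, angles in rad, forces in N, time in s.
With the tool pointing down it reaches from about 0.35 to 0.9 m from the base axis. Payload 19.9 kg.
Tool frame: the origin (TCP) lies on the centre line of the jaws, within the pads' length; the fingertips stand ahead of it and the grasp point (between the pads) lies 6 mm ahead of it (arm.tcp_to_tips is the z of the fingertips in the tool frame, in m); z points along the fingers, y is the line along which they close (so a half turn about z gives the same grasp; the last joint's range is limited). The gripper opens to 85 mm and grips with 20 to 120 N. Pads are 22 mm wide; open, the fingers measure 114 mm over their backs; the gripper's body (76 mm by 85 mm) begins 54 mm behind the grasp point. The pads swing forward as they close: fully open they stand 13 mm farther back than shut.
Start: joints at [-1.196, 0.417, -0.01, 1.614, 0.005, 1.111, -0.053], TCP at [0.252, 0.572, 0.221] pointing down, gripper open.
Joint ranges: [-2.81, 2.81], [-0.39, 2.02], [-1.27, 1.25], [0.06, 2.57], [-1.19, 4.33], [0.19, 2], [-2.82, 2.82]. Speed limits (rad/s): [1.89, 1.89, 2.39, 2.39, 3.01, 3.01, 3.01].

INTERFACE

Orientations are given as a unit quaternion [x, y, z, w].
In Python, from cell import arm, viewer, ticket gives the robot as it stands. The module is installed in compiled form; this text tells all that it offers.
- The arm moves only by the shell command python3 -m pendant 'ROWS' [FORCE]. ROWS is text: rows parted by semicolons, each of 7 numbers parted by spaces: the opening, from -1 (shut) to 1 (fully open), then the shift along the tool's x, y, z as a fraction of full scale, then the turn, a rotation vector about the tool's x, y, z as a fraction of full scale. A call has 1 to 12 rows; each row shifts and turns the commanded pose from where the row before left it, along the tool's axes as they then stand; what a row does not reach is not made up. Full scale, the value 1, is 0.25 m for a shift and 4 degrees for a turn. A row lasts 1/12 s, in which the tool goes at most 41.7 mm and 7.16 degrees, less where a joint would pass 70% of its speed; a pose out of reach is approached as far as the arm can. A call with a number of a shift or a turn outside -1 to 1 is refused whole. A call with a gripper value outside its range is refused whole. The fingers move at their own pace and stop on an object; FORCE is the grip in N (left out, the last holds). Time passes only in rows, so rows that do not move let the fingers close. It gives the time, the measured TCP pose, the force, the opening and the grip force at its end, in the units of the state.
- arm.sense(): the state, without advancing time (a new reading comes with each control period).
- viewer.get_image(name): name is "scene" or "side" or "wrist"; returns the picture (400x640x3 uint8, red, green, blue); there is no depth.
- viewer.camera_model(name): a dict with "fx", "fy", "cx", "cy" (pixels), "pose" (4x4, takes a point from camera to world coordinates). Camera axes: x right, y down, z forward; pixel columns grow to the right and rows downward; lengths in m; the calibration is good to about 2 mm. A picture is of the moment at which its call begins: read the wrist's pose just before it. camera_model takes no time and is no camera call; for the wrist camera it gives the pose at the moment of the call.
- ticket.job_done(): hands the job in; it is judged then, once.
The state is a dict: "time": time; "joint_positions": joint angles; "qd": joint speeds; "joint_efforts": joint torques, N m; "tcp_pos": TCP position; "orientation": TCP orientation; "force": force on the tool from outside, world axes, zero at the start; "wrist_torque": the same for the moment, N m; "width": finger opening in m; "grip_force": force on a finger pad.
Only numpy, scipy, OpenCV 4.12 (cv2) and the standard library are available. Lean on these libraries where they do the work, as an engineer would, in place of code of your own. Each camera call takes 0.05 s, during which the arm holds its last target. There are 200 camera calls.

TASK

One of the three wooden toy boats on the bench has its funnel, the round dowel behind the wheelhouse, freshly glued but still standing proud. With the fingertips press that funnel gently straight down until it is fully home, as low as the funnel on the finished boat, keep it pressed there for about two seconds so that the glue grabs, then take the hand away. Pinch or lift nothing, leave that boat standing where it is, and do not touch the other two boats, the spare dowel or the paper cup.

Things in the scene. Friction and masses are not known exactly. Their poses are not given: they have to be found in the camera images.
- tug: Boat to work on, loose, about 0.13 kg. Origin: centre of its underside on the bench; x to the bow, z up; it may point any way. Pale hull 165 x 66 x 19 mm, round stern, pointed bow. On it a deckhouse 80 x 42 mm, roof 35 mm above the bench; on the roof's bow end a wheelhouse block 26 x 36 mm (centre x = 14 mm), top 49 mm above the bench. Funnel at x = -26, y = 0 mm
- funnel_top (a point): Centre of the flat top of the funnel that stands proud on tug: an upright wooden dowel 19 mm in diameter in a blind hole in the deckhouse. Fully home its top is 61 mm above the bench (26 mm above the deckhouse roof, 12 mm above the wheelhouse); at the start it stands 11 to 17 mm higher
- funnel (a joint): How far that funnel still stands proud, in m: 0 is fully home (the dowel sits on the bottom of its hole and stops solid), 0.011 to 0.017 at the start, larger is further out. It slides straight down against a steady drag of about 4 N, plus about 0.2 N at 10 mm/s, has no spring and stays where it is left
- finished: Loose boat just like tug, with its funnel already fully home (top 61 mm above the bench). Origin: centre of its underside; x points to the bow. Leave alone
- waiting: Loose boat just like tug, but with an open 20 mm hole where the funnel goes and no funnel (highest part: wheelhouse, 49 mm). Origin: centre of its underside; x points to the bow. Leave alone
- dowel: Spare funnel: loose wooden dowel 19 mm in diameter, 54 mm high, standing upright on the bench. Origin: centre of its underside. Leave alone
- cup: White paper cup, 72 mm across the mouth, 85 mm high, standing upright on the bench. Origin: centre of its underside. Leave alone
Not all that is in view belongs to the job. Leave any orange or purple look-alike of the tug alone.

How it is judged:
By the outcome, as a careful person would: the job done as asked, in the order asked, and still so for the second after the job is handed in, with the robot touching nothing.
It also fails if it takes over 35 s, if anything falls off the work surface, if the arm or the gripper's body presses on something with over 40 N, if the wrist force passes 120 N, or if a joint passes its speed limit or range.

## Working session

There is one attempt and no reset: what is moved stays moved. The work goes in short steps, Python scripts to look and compute and a shell command to move; the robot and the scene stay as the last step left them, time stands still between calls to the robot, and variables do not carry over. Pictures are saved under pics/ and viewed, at most 10 in all, crops included, and the job is handed in when it is done.

```bash
mkdir -p pics; python3 - <<'E'
from cell import arm, viewer
import cv2, numpy as np
s=arm.sense(); print({k:np.round(v,3) for k,v in s.items()}, arm.tcp_to_tips)
for n in("scene","side"):
    im=viewer.get_image(n); cv2.imwrite(f"pics/{n}0.png",im[:,:,::-1]); m=viewer.camera_model(n); print(n,m)
E
```

```text
{'time': np.float64(0.0), 'joint_positions': array([-1.197,  0.418, -0.01 ,  1.614,  0.005,  1.111, -0.053]), 'qd': array([-0.   ,  0.   , -0.001,  0.001,  0.001,  0.001,  0.   ]), 'joint_efforts': array([ 1.0000e-03, -8.6444e+01,  6.7900e-01, -4.3491e+01,  1.9000e-02,
        7.0000e-03, -0.0000e+00]), 'tcp_pos': array([0.252, 0.571, 0.221]), 'orientation': array([ 0.206,  0.978, -0.001, -0.   ]), 'force': array([-0.141,  0.424,  0.651]), 'wrist_torque': array([ 0.007, -0.009,  0.004]), 'grip_force': np.float64(0.0), 'width': np.float64(0.086)} 0.025
scene {'fx': 468.06360653243536, 'fy': 468.06360653243536, 'cx': 322.43066653511676, 'cy': 193.7043249172523, 'pose': array([[-0.64630122,  0.43098245, -0.62972126,  1.45694953],
       [ 0.76306742,  0.35984992, -0.53687628,  0.87286575],
       [-0.00477911, -0.82750357, -0.56144011,  0.88481441],
       [ 0.        ,  0.        ,  0.        ,  1.        ]])}
side {'fx': 381.54201257263395, 'fy': 381.54201257263395, 'cx': 318.96546935166054, 'cy': 197.32843238578042, 'pose': array([[ 0.95420832, -0.15105632,  0.25820239,  0.24421257],
       [-0.2985312 , -0.53602629,  0.78965495, -0.80975333],
       [ 0.0191209 , -0.83057679, -0.55657577,  0.70955196],
       [ 0.        ,  0.        ,  0.        ,  1.        ]])}
```

View pics/scene0.png

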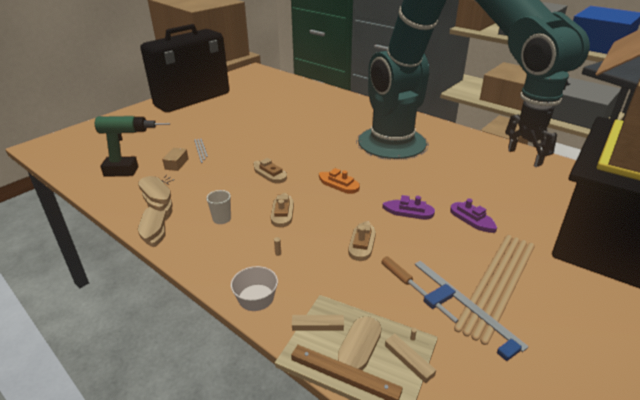

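View pics/side0.png

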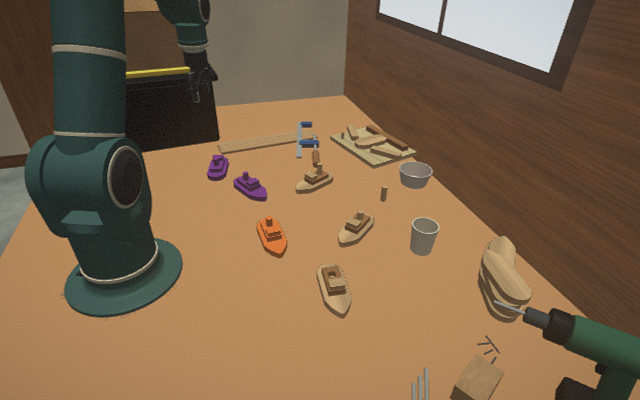

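Three wooden boats. Scene (270,170) / side (333,288) shows an open hole, so it is "waiting". Scene (283,208) / side (356,227) and scene (362,240) / side (315,180) both have funnels. The other boats, one orange and two purple, are decoys. I'll enlarge the two candidates to compare funnel heights.

```bash
python3 - <<'E'
import cv2, numpy as np
a=cv2.imread("pics/scene0.png");b=cv2.imread("pics/side0.png")
def c(im,x,y): return cv2.resize(im[y:y+50,x:x+66],(396,300),interpolation=cv2.INTER_CUBIC)
cv2.imwrite("pics/crop1.png",np.vstack([np.hstack([c(a,250,182),c(a,330,215)]),np.hstack([c(b,325,203),c(b,285,155)])]))
E
```

```text
(no output)
```

View pics/crop1.png

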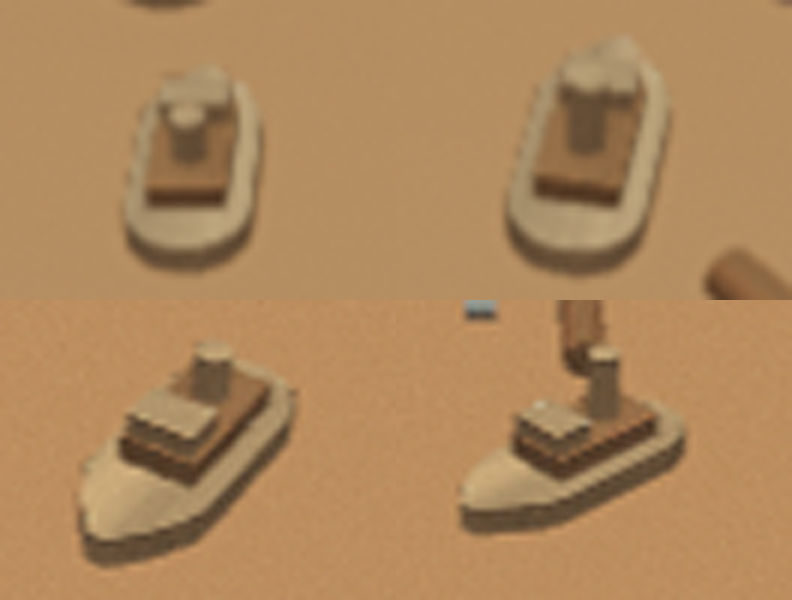

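The right boat, scene (362,240) / side (315,180), has the taller funnel, so it is the tug. Its funnel top is at about scene (361.8,227.3) and side (319.7,163.7). The left boat is "finished".

```bash
cat > h.py <<'E'
import numpy as np, cv2
from cell import arm, viewer
def ray(m,u,v):
    P=m["pose"]; d=P[:3,:3]@np.array([(u-m["cx"])/m["fx"],(v-m["cy"])/m["fy"],1]); return P[:3,3],d/np.linalg.norm(d)
def tri(L):
    A=0;b=0
    for m,u,v in L:
        o,d=ray(m,u,v);Q=np.eye(3)-np.outer(d,d);A=A+Q;b=b+Q@o
    p=np.linalg.solve(A,b); return p,[float(np.linalg.norm((np.eye(3)-np.outer(d,d))@(p-o))) for o,d in (ray(*l) for l in L)]
def plane(m,u,v,z):
    o,d=ray(m,u,v); return o+d*(z-o[2])/d[2]
E
python3 - <<'E'
from h import *
S,D=viewer.camera_model("scene"),viewer.camera_model("side")
print("tug",tri([(S,361.8,227.3),(D,319.7,163.7)]))
print("fin",tri([(S,281.2,201.2),(D,360.7,211.2)]))
for n,l in dict(bow=(D,296,187.5),stern=(D,333,176.7),bowS=(S,367.5,222)).items(): print(n,plane(*l,.019))
for n,l in dict(dowel=(D,384,187),cup=(D,424,223),p1=(D,250,180)).items(): print(n,plane(*l,.05))
from scipy.spatial.transform import Rotation as R
print(R.from_quat(arm.sense()["orientation"]).as_matrix())
W=viewer.camera_model("wrist");print(W, arm.sense()["tcp_pos"])
E
```

```text
tug (array([0.60390853, 0.28963703, 0.07390283]), [0.00039322912104180097, 0.0003932291210417668])
fin (array([0.64217001, 0.01168548, 0.05819187]), [0.00022075829242528826, 0.00022075829242522953])
bow [0.50772029 0.24787921 0.019     ]
stern [0.65163617 0.28176145 0.019     ]
bowS [0.51476741 0.24797753 0.019     ]
dowel [0.77219201 0.1261864  0.05      ]
cup [ 0.79897209 -0.08045452  0.05      ]
p1 [0.36112567 0.2862725  0.05      ]
[[-9.14782780e-01  4.03945965e-01 -3.50589511e-04]
 [ 4.03946108e-01  9.14782229e-01 -1.00773466e-03]
 [-8.63572958e-05 -1.06347758e-03 -9.99999431e-01]]
{'fx': 287.89496736883433, 'fy': 287.89496736883433, 'cx': 320.55204375068354, 'cy': 202.4963076174131, 'pose': array([[ 0.40345242,  0.87544675,  0.26611866,  0.18476046],
       [ 0.91499902, -0.385466  , -0.11913335,  0.60172066],
       [-0.00171521,  0.29156295, -0.95655011,  0.37366016],
       [ 0.        ,  0.        ,  0.        ,  1.        ]])} [0.25235731 0.57145784 0.2209176 ]
```

```bash
python3 -m pendant '-1 -0.145 -0.038 0 0 0 0;-1 -0.145 -0.038 0 0 0 0;-1 -0.145 -0.038 0 0 0 0;-1 -0.145 -0.038 0 0 0 0;-1 -0.145 -0.038 0 0 0 0;-1 -0.145 -0.038 0 0 0 0;-1 -0.145 -0.038 0 0 0 0;-1 -0.145 -0.038 0 0 0 0;-1 -0.145 -0.038 0 0 0 0;-1 -0.145 -0.038 0 0 0 0;-1 -0.145 -0.038 0 0 0 0;-1 -0.145 -0.038 0 0 0 0' 20
python3 -m pendant '-1 0 0 0 0 0 0;-1 0 0 0 0 0 0'
python3 - <<'E'
from h import *
import pickle
im=viewer.get_image("wrist");m=viewer.camera_model("wrist");pickle.dump(m,open("w1.pkl","wb"))
cv2.imwrite("pics/w1.png",im[:,:,::-1])
s=arm.sense();print(s["time"],s["tcp_pos"],s["orientation"],s["force"],s["width"])
q=np.linalg.inv(m["pose"])@np.array([.604,.290,.074,1]);print(m["fx"]*q[0]/q[2]+m["cx"],m["fy"]*q[1]/q[2]+m["cy"])
E
```

```text
time: 1.1
tcp_pos: [0.6054, 0.2903, 0.2212]
orientation: [0.206, 0.978, -0.0, -0.0]
force: [0.3, 0.4, 0.6]
width: -0.0001
grip_force: 0.0
time: 1.27
tcp_pos: [0.6057, 0.2894, 0.2207]
orientation: [0.208, 0.978, -0.001, -0.0]
force: [-1.0, 0.4, -0.7]
width: 0.0001
grip_force: 0.0
1.3167 [0.60442674 0.29116807 0.2208123 ] [ 2.06969231e-01  9.78347296e-01 -3.60458570e-04 -4.20198606e-04] [-0.99076539  1.46355331 -0.33583955] -0.0002516206433702925
319.41156785526766 187.23111395776965
```

View pics/w1.png

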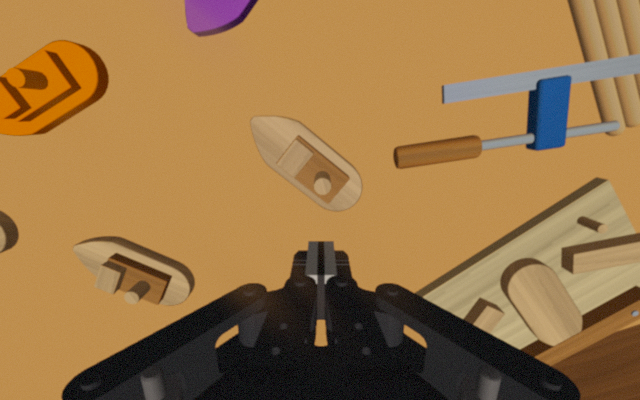

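The wrist view shows the tug at about (305,165), with the funnel near (322,184). That matches the predicted (319,187). I'll enlarge it.

```bash
python3 - <<'E'
import cv2
a=cv2.imread("pics/w1.png");cv2.imwrite("pics/w1c.png",cv2.resize(a[150:225,280:380],(800,600),interpolation=cv2.INTER_CUBIC))
E
```

```text
(no output)
```

View pics/w1c.png

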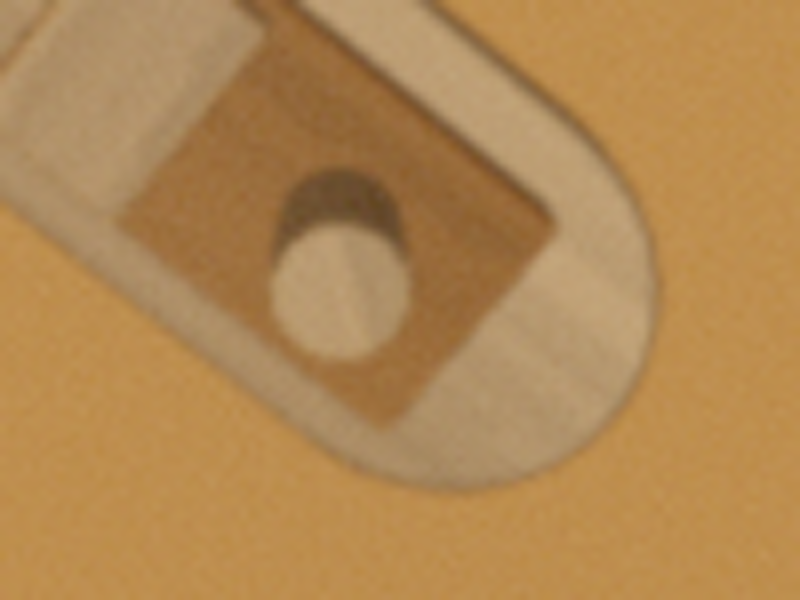

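The funnel's top disc is centred at crop (341,291), which is wrist (322.6,186.4). I'll triangulate with all three views.

```bash
python3 - <<'E'
from h import *
import pickle
W=pickle.load(open("w1.pkl","rb"));S,D=viewer.camera_model("scene"),viewer.camera_model("side")
a=(S,361.8,227.3);b=(D,319.7,163.7);w=(W,322.6,186.4)
for L in ([a,b,w],[a,w],[b,w]): print(tri(L))
print(plane(*w,.075))
from scipy.spatial.transform import Rotation as R
P=[];
for _ in range(3): s=arm.sense();P.append(s["tcp_pos"])
p=tri([a,b,w])[0]; print(P, R.from_quat(s["orientation"]).as_matrix().T@(p-P[-1]))
E
```

```text
(array([0.60459038, 0.29162216, 0.07373854]), [0.0018459250560140558, 0.0007685806806895198, 0.0018363451462784753])
(array([0.60511915, 0.2920616 , 0.07499438]), [0.0016904343844605083, 0.0016904343844605521])
(array([0.60486812, 0.29333167, 0.07206512]), [0.00010993290972065664, 0.00010993290972083782])
[0.60431726 0.29358355 0.075     ]
[array([0.60442674, 0.29116807, 0.2208123 ]), array([0.60442674, 0.29116807, 0.2208123 ]), array([0.60442674, 0.29116807, 0.2208123 ])] [-6.47031194e-05  6.10770121e-04  1.47073270e-01]
```

```bash
python3 -m pendant '-1 0.003 0.006 0.04 0 0 0;-1 0 0 0.07 0 0 0;-1 0 0 0.07 0 0 0;-1 0 0 0.07 0 0 0;-1 0 0 0.07 0 0 0;-1 0 0 0.06 0 0 0;-1 0 0 0.03 0 0 0;-1 0 0 0 0 0 0;-1 0 0 0 0 0 0;-1 0 0 0 0 0 0'
python3 - <<'E'
from h import *
im=viewer.get_image("side");im2=viewer.get_image("scene")
c=lambda i,x,y:cv2.resize(i[y:y+60,x:x+60,::-1],(400,400),interpolation=cv2.INTER_CUBIC)
cv2.imwrite("pics/c2.png",np.hstack([c(im,290,130),c(im2,332,190)]))
s=arm.sense();print(s["tcp_pos"],s["force"])
E
```

```text
time: 2.15
tcp_pos: [0.6045, 0.294, 0.12]
orientation: [0.206, 0.979, 0.0, 0.0]
force: [-0.8, -0.2, 0.2]
width: 0.0003
grip_force: 0.0
[0.60460187 0.29374906 0.1200182 ] [ 1.15972555  0.42384496 -0.00544517]
```

View pics/c2.png

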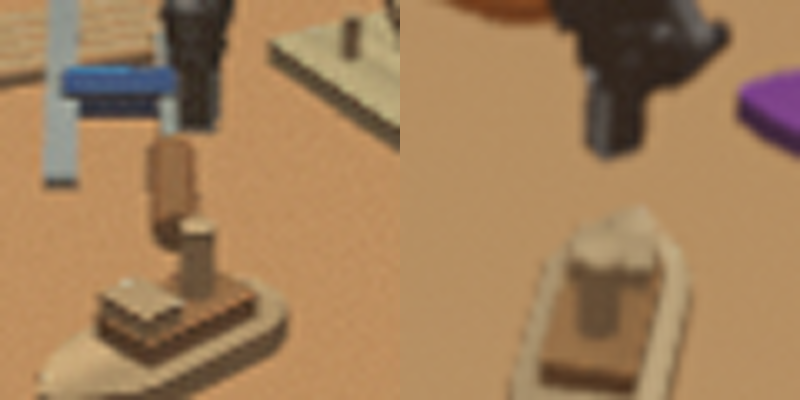

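The fingertips are above the funnel, at about side (319.6,149.5) and scene (363.8,213). I'll compare them with the funnel in the same cameras.

```bash
python3 - <<'E'
from h import *
S,D=viewer.camera_model("scene"),viewer.camera_model("side")
print(tri([(S,363.8,213),(D,319.6,149.5)]))
def pr(m,p):
    q=np.linalg.inv(m["pose"])@np.append(p,1);return m["fx"]*q[0]/q[2]+m["cx"],m["fy"]*q[1]/q[2]+m["cy"]
t=arm.sense()["tcp_pos"]-[0,0,.025];print(t,pr(S,t),pr(D,t))
E
```

```text
(array([0.60409229, 0.29406829, 0.12589682]), [0.0006761785051639678, 0.0006761785051640655])
[0.60460187 0.29374906 0.0950182 ] (np.float64(363.3040767991324), np.float64(221.91593122555233)) (np.float64(319.7557669952435), np.float64(157.7489380249845))
```

The tip's lateral position agrees, but the visible tip sits about 30 mm higher than expected. I'll check whether that picture lagged.

```bash
python3 - <<'E'
from h import *
print(arm.sense()["tcp_pos"],arm.tcp_to_tips)
im=viewer.get_image("side");im2=viewer.get_image("scene")
c=lambda i,x,y:cv2.resize(i[y:y+60,x:x+60,::-1],(400,400),interpolation=cv2.INTER_CUBIC)
cv2.imwrite("pics/c3.png",np.hstack([c(im,290,130),c(im2,332,190)]))
print(arm.sense()["tcp_pos"],arm.sense()["joint_positions"])
E
```

```text
[0.60460187 0.29374906 0.1200182 ] 0.025
[0.60448598 0.29360986 0.11970693] [-0.58500609  0.60329321  0.12452886  1.57494217 -0.08563084  0.96769939
  0.72137001]
```

View pics/c3.png

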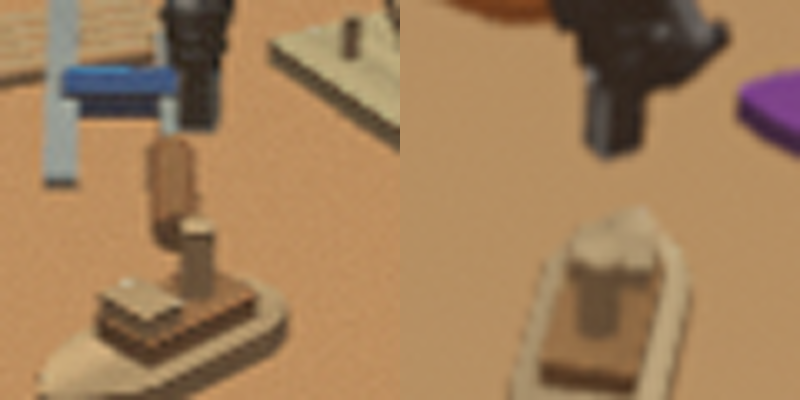

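The picture isn't lagging, so I'll find contact by force. I'm shifting about 2 mm in −y, then going down in small steps.

```bash
python3 -m pendant '-1 -0.003 -0.007 0.02 0 0 0;-1 0 0 0.02 0 0 0;-1 0 0 0.016 0 0 0;-1 0 0 0.008 0 0 0;-1 0 0 0.008 0 0 0;-1 0 0 0 0 0 0'
python3 -m pendant '-1 0 0 0.006 0 0 0;-1 0 0 0.006 0 0 0;-1 0 0 0 0 0 0'; python3 - <<'E'
from h import *
W=viewer.camera_model("wrist");t=arm.sense()["tcp_pos"]
for d in(0,.006,.025):
    q=np.linalg.inv(W["pose"])@np.append(t-[0,0,d],1);print(d,W["fx"]*q[0]/q[2]+W["cx"],W["fy"]*q[1]/q[2]+W["cy"])
E
```

```text
time: 2.85
tcp_pos: [0.604, 0.2914, 0.1004]
orientation: [0.206, 0.978, -0.0, -0.0]
force: [0.5, 0.7, 0.2]
width: 0.0
grip_force: 0.0
time: 3.1
tcp_pos: [0.6042, 0.2915, 0.0978]
orientation: [0.206, 0.978, -0.0, -0.0]
force: [-1.1, 0.4, 1.2]
width: 0.0001
grip_force: 0.0
0 320.2425686634887 247.63941751354213
0.006 320.2611838259472 243.24314139779932
0.025 320.312774516446 231.05915316024658
```

```bash
python3 -m pendant '-1 0 0 0.006 0 0 0;-1 0 0 0.006 0 0 0;-1 0 0 0 0 0 0'|sed -n '1,2p;4p'
python3 -m pendant '-1 0 0 0.006 0 0 0;-1 0 0 0.006 0 0 0;-1 0 0 0 0 0 0'|sed -n '1,2p;4p'
```

```text
time: 3.35
tcp_pos: [0.6041, 0.2914, 0.0947]
force: [-1.0, -0.1, 0.1]
time: 3.6
tcp_pos: [0.6041, 0.2914, 0.0916]
force: [-0.2, 0.6, -0.3]
```

```bash
python3 -m pendant '-1 0 0 0.006 0 0 0;-1 0 0 0.006 0 0 0'|sed -n '1,2p;4p'
python3 - <<'E'
from h import *
im=viewer.get_image("side");im2=viewer.get_image("scene")
c=lambda i,x,y:cv2.resize(i[y:y+60,x:x+60,::-1],(400,400),interpolation=cv2.INTER_CUBIC)
cv2.imwrite("pics/c4.png",np.hstack([c(im,290,130),c(im2,332,190)]))
E
```

```text
time: 3.77
tcp_pos: [0.6043, 0.2915, 0.0889]
force: [-0.5, 0.4, 0.4]
```

View pics/c4.png

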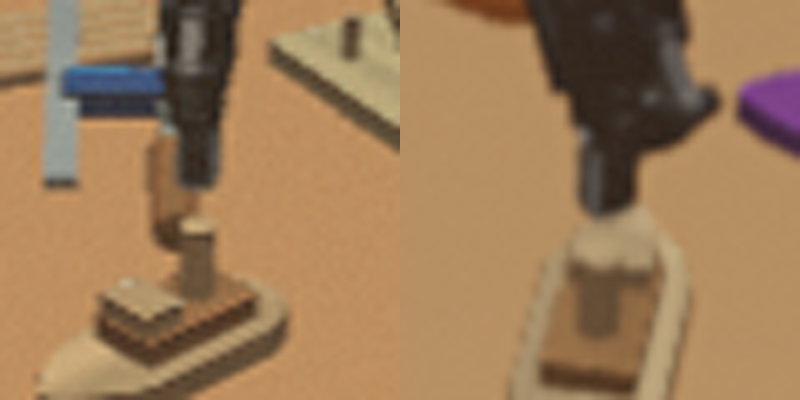

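The fingertips are still about 20 mm above the funnel, at side crop y 187 against funnel top 224, and laterally aligned. I'll keep going down.

```bash
python3 -m pendant '-1 0 0 0.014 0 0 0;-1 0 0 0.014 0 0 0;-1 0 0 0.014 0 0 0;-1 0 0 0.006 0 0 0'|sed -n '1,2p;4p'
python3 -m pendant '-1 0 0 0.006 0 0 0;-1 0 0 0.006 0 0 0'|sed -n '1,2p;4p'
python3 -m pendant '-1 0 0 0.006 0 0 0;-1 0 0 0.006 0 0 0'|sed -n '1,2p;4p'
```

```text
time: 4.2
tcp_pos: [0.6039, 0.2914, 0.0762]
force: [0.0, -0.2, 0.0]
time: 4.37
tcp_pos: [0.6042, 0.2914, 0.0738]
force: [-0.1, 0.7, 0.3]
time: 4.53
tcp_pos: [0.6043, 0.2915, 0.0709]
force: [0.6, -0.4, -1.1]
```

```bash
python3 -m pendant '-1 0 0 0.006 0 0 0;-1 0 0 0.005 0 0 0'|sed -n '1,2p;4p'
python3 -m pendant '-1 0 0 0.005 0 0 0;-1 0 0 0.005 0 0 0'|sed -n '1,2p;4p'
python3 -m pendant '-1 0 0 0.005 0 0 0;-1 0 0 0.005 0 0 0'|sed -n '1,2p;4p'
```

```text
time: 4.7
tcp_pos: [0.6042, 0.2915, 0.0681]
force: [0.2, 0.3, 0.0]
time: 4.87
tcp_pos: [0.6043, 0.2915, 0.0658]
force: [-0.6, -0.5, 4.1]
time: 5.03
tcp_pos: [0.6043, 0.2916, 0.0634]
force: [-1.5, -2.0, 4.4]
```

Contact: the drag of about 4 N began at TCP z of about 0.066. Home should be at about 0.053, so I'll press slowly.

```bash
python3 -m pendant '-1 0 0 0.004 0 0 0;-1 0 0 0.004 0 0 0;-1 0 0 0.004 0 0 0;-1 0 0 0.004 0 0 0'|sed -n '1,2p;4p'
python3 -m pendant '-1 0 0 0.004 0 0 0;-1 0 0 0.004 0 0 0'|sed -n '1,2p;4p'
python3 -m pendant '-1 0 0 0.003 0 0 0;-1 0 0 0.003 0 0 0'|sed -n '1,2p;4p'
```

```text
time: 5.37
tcp_pos: [0.6043, 0.2915, 0.0592]
force: [-1.0, -0.2, 3.7]
time: 5.53
tcp_pos: [0.6043, 0.2915, 0.0572]
force: [-0.6, -0.4, 4.4]
time: 5.7
tcp_pos: [0.6043, 0.2915, 0.0557]
force: [-0.1, -0.6, 3.6]
```

```bash
python3 -m pendant '-1 0 0 0.003 0 0 0;-1 0 0 0.002 0 0 0'|sed -n '1,2p;4p'
python3 -m pendant '-1 0 0 0.002 0 0 0;-1 0 0 0.002 0 0 0'|sed -n '1,2p;4p'
```

```text
time: 5.87
tcp_pos: [0.6043, 0.2915, 0.0544]
force: [-1.7, -0.6, 4.2]
time: 6.03
tcp_pos: [0.6043, 0.2915, 0.0535]
force: [-0.4, 0.4, 3.5]
```

```bash
python3 -m pendant '-1 0 0 0.002 0 0 0;-1 0 0 0.002 0 0 0'|sed -n '1,2p;4p'
python3 -m pendant '-1 0 0 0.002 0 0 0;-1 0 0 0.002 0 0 0'|sed -n '1,2p;4p'
```

```text
time: 6.2
tcp_pos: [0.6043, 0.2915, 0.0524]
force: [0.1, 0.4, 4.0]
time: 6.37
tcp_pos: [0.6043, 0.2915, 0.0515]
force: [-0.1, 1.0, 4.2]
```

```bash
python3 -m pendant '-1 0 0 0.002 0 0 0;-1 0 0 0.002 0 0 0'|sed -n '1,2p;4p'
python3 -m pendant '-1 0 0 0.001 0 0 0;-1 0 0 0.001 0 0 0'|sed -n '1,2p;4p'
```

```text
time: 6.53
tcp_pos: [0.6045, 0.2917, 0.0512]
force: [-4.4, -2.2, 19.1]
time: 6.7
tcp_pos: [0.6046, 0.2917, 0.0512]
force: [-5.7, -2.1, 22.4]
```

Solid stop at TCP z of 0.0512, after 15 mm of travel. I'll ease slightly and hold for over two seconds.

```bash
python3 -m pendant '-1 0 0 -0.001 0 0 0;-1 0 0 0 0 0 0;-1 0 0 0 0 0 0;-1 0 0 0 0 0 0'|sed -n '1,2p;4p'
python3 -m pendant '-1 0 0 0 0 0 0;-1 0 0 0 0 0 0;-1 0 0 0 0 0 0;-1 0 0 0 0 0 0;-1 0 0 0 0 0 0;-1 0 0 0 0 0 0;-1 0 0 0 0 0 0;-1 0 0 0 0 0 0;-1 0 0 0 0 0 0;-1 0 0 0 0 0 0;-1 0 0 0 0 0 0;-1 0 0 0 0 0 0'|sed -n '1,2p;4p'
python3 -m pendant '-1 0 0 0 0 0 0;-1 0 0 0 0 0 0;-1 0 0 0 0 0 0;-1 0 0 0 0 0 0;-1 0 0 0 0 0 0;-1 0 0 0 0 0 0;-1 0 0 0 0 0 0;-1 0 0 0 0 0 0;-1 0 0 0 0 0 0;-1 0 0 0 0 0 0;-1 0 0 0 0 0 0;-1 0 0 0 0 0 0'|sed -n '1,2p;4p'
```

```text
time: 7.03
tcp_pos: [0.6045, 0.2917, 0.0512]
force: [-3.9, -2.2, 17.0]
time: 8.03
tcp_pos: [0.6045, 0.2916, 0.0512]
force: [-3.4, -1.6, 16.4]
time: 9.03
tcp_pos: [0.6045, 0.2916, 0.0512]
force: [-5.2, -2.1, 16.4]
```

Held for about 2.5 s at 16 N. Now I'll rise gently, then go clear and check.

```bash
python3 -m pendant '-1 0 0 -0.003 0 0 0;-1 0 0 -0.004 0 0 0;-1 0 0 -0.006 0 0 0;-1 0 0 -0.01 0 0 0;-1 0 0 -0.03 0 0 0;-1 0 0 -0.06 0 0 0;-1 0 0 -0.1 0 0 0;-1 0 0 -0.1 0 0 0;-1 0 0 -0.1 0 0 0;-1 0 0 -0.08 0 0 0;-1 0 0 0 0 0 0;-1 0 0 0 0 0 0'|sed -n '1,2p;4p'
python3 - <<'E'
from h import *
im=viewer.get_image("side");im2=viewer.get_image("scene")
c=lambda i,x,y:cv2.resize(i[y:y+60,x:x+60,::-1],(400,300),interpolation=cv2.INTER_CUBIC)
cv2.imwrite("pics/c5.png",np.vstack([np.hstack([c(im,285,145),c(im2,332,210)]),np.hstack([c(im,327,195),c(im2,253,177)])]))
E
```

```text
time: 10.03
tcp_pos: [0.6047, 0.2917, 0.1751]
force: [-0.0, 0.1, -0.6]
```

View pics/c5.png

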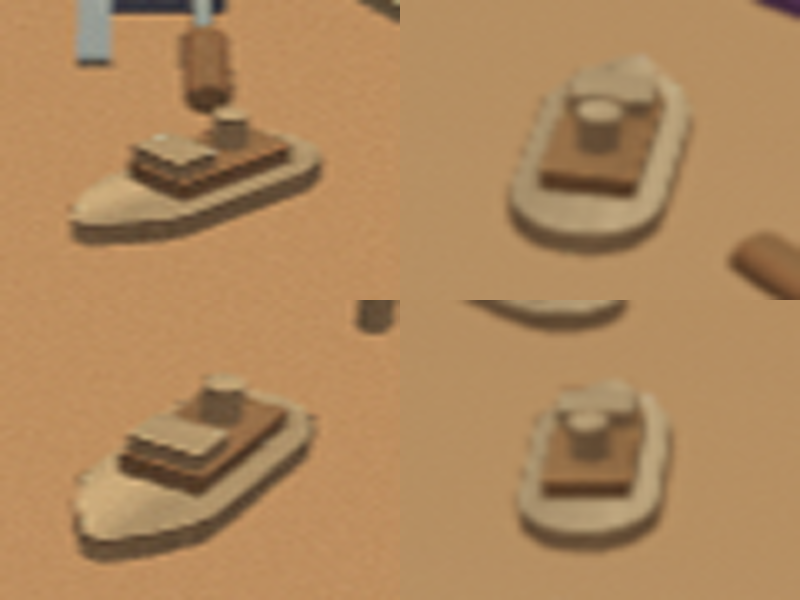

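The tug's funnel, at side crop (232,115), now stands as low as the one on the finished boat. The boat hasn't moved and the hand is clear.

```bash
python3 -c "from cell import ticket; print(ticket.job_done())"
```

```text
the job is handed in; nothing more can be done
None
```

I pressed the tug's funnel down to its solid stop, as low as the one on the finished boat, held it there for about 2.5 s, took the hand clear and handed the job in at about 10 s on the robot's clock; no verdict came back.

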